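# Let down the lid of the cup incubator

## Robot

A 6-joint arm with a two-finger parallel gripper is mounted at the origin on a cart in front of the work surface, level with it; the furniture and walls round the work are solid. World frame = base frame: x ahead of the robot, y to its left, z up, the work surface at z = 0. Lengths are in m, angles in degrees, forces in N, time in s.
With the tool pointing down it reaches from about 0.35 to 0.875 m from the base axis. Payload 4.2 kg.
Tool frame: the origin (TCP) lies between the finger pads; the fingertips stand 11 mm ahead of it and the grasp point (between the pads) lies 8 mm behind it; z points along the fingers, y is the direction in which the jaws open and shut (so a half turn about z gives the same grasp; the last joint's range is limited). The gripper opens to 87 mm and grips with 3 to 60 N. Pads are 19 mm wide; open, the fingers measure 117 mm over their backs; the gripper's body (75 mm by 190 mm) begins 51 mm behind the grasp point.
Start: joints at [83.113, 22.042, 0.453, 0, -68.411, -14.817], TCP at [0.231, 0.581, 0.234] pointing down, gripper open.
Joint ranges: [-179.83, 179.83], [-69.29, 118.12], [-61.27, 80.66], [-181.25, 117.63], [-171.15, -9.14], [-177.46, 177.46]. Speed limits (degrees/s): [159.86, 159.86, 180, 180, 180, 180].

## Interface

Orientations are given as a 3x3 rotation matrix whose columns are the frame's x, y, z axes.
In Python, from station import sense, capture, get_calibration, finish_job, search_frame, cut_out gives the robot as it stands.
- The arm moves only by the tool arm_command, never from a script. Its argument "rows" is a list of rows, each an object with "fingers": the opening in per cent of the stroke, from 0 (shut) to 100 (fully open); "travel": the shift along the tool's x, y, z in cm, a list of three; "roll": the turn about the tool's z in degrees. A call has 1 to 10 rows; each row is the pose to reach, as a shift and turn from the pose commanded when the call began, along the tool's axes at that moment; what a row does not reach only later rows make up. A row lasts 1/10 s, in which the tool goes at most 50 mm and 8.59 degrees, less where a joint would pass 70% of its speed; a pose out of reach is approached as far as the arm can. A call with a gripper value outside its range is refused whole. The fingers move at their own pace and stop on an object; the grip force is fixed at half the most. Time passes only in rows, so rows that repeat a pose let the fingers close. It gives the time, the measured TCP pose, the force and the opening at its end, in the units of the state.
- sense(): the state, without advancing time (a new reading comes with each control period).
- capture(name): name is "scene" or "top"; returns (picture, depth): 420x560x3 uint8, red, green, blue; 420x560 float32, m along the optical axis (not along the pixel's ray), 0 where there is no reading.
- get_calibration(name): a dict with "fov_y" (degrees; the focal length in pixels is half the picture's height over the tangent of half this angle, whatever the lens; pixels are square), "cx", "cy" (the principal point, pixels), "origin" and "attitude" of the camera in the world. Camera axes: x right, y down, z forward; pixel columns grow to the right and rows downward; lengths in m; the calibration is good to about 2 mm. A picture is of the moment at which its call begins. get_calibration takes no time and is no camera call.
- finish_job(): hands the job in, once; it reports no verdict.
Trained networks look in the newest picture that a camera, given by its name, has taken for a name from the list of things; names that differ only in an ending like _2 or _b are one class to them, and where a whole thing is asked for, a point or a joint stands for the part that bears it (a point fixed in the world has none). Each returns a list of dicts, best first, with "p" (0 to 1); they miss things now and then, are a little off and sometimes report something else, mostly with a low value. They report only what shows in the picture. A call takes as long as a camera call.
- search_frame(camera, label): "position" ([x, y, z] in m, in world coordinates, good to about 4 mm: the middle of the surface that is visible of it).
- cut_out(camera, label): "mask" (420x560 bool, what is visible of it).
The state is a dict: "time_s": time; "joints": joint angles; "joint_velocities": joint speeds; "effort": joint torques, N m; "tcp_pos": TCP position; "ee_rot": TCP orientation; "wrist_force": force on the tool from outside, world axes, zero at the start; "moment": the same for the moment, N m; "gripper_width": opening from 0.0 (shut) to 1.0 (fully open).
Only numpy, scipy, OpenCV 4.12 (cv2) and the standard library are available. Lean on these libraries where they do the work, as an engineer would, in place of code of your own. Each camera call takes 0.05 s, during which the arm holds its last target. There are 200 camera calls.

## Task

The hinged lid of the small white incubator stands open. With a fingertip pull it forward over its balance point, catch it on a finger before it has fallen half way, and lower it on the finger until it is fully shut, without letting it slam. Do not pinch the lid or push hard on the incubator, and leave the things beside it where they are.

Things in the scene. Friction and masses are not known exactly. Their poses are not given: they have to be found in the camera images.
- case: Small white cup incubator, fixed to the worktop: an open-topped box 150 mm deep (its x), 200 mm wide (its y), rim 85 mm above the worktop, with a grey control panel on its front and five sample cups inside below the rim. Origin: centre of its underside on the worktop. Its +x axis points to the back (hinge side), its -x axis to the front, where the lid's tab comes down; z up.
- lid_hinge (a point): Middle of the lid's hinge line at the top of the back rim: 75 mm behind the case's origin, 85 mm up; the line runs along the case's y axis. It does not move with the lid. The lid is a plate 150 mm long from this line, 200 mm wide, 10 mm thick, about 0.3 kg; its underside (the face toward the front when open) passes through the line.
- case_lid (a joint): Lid angle in rad: 0 = shut (level, underside on the rim), 1.57 = upright, 1.85 = end stop, leaning backward. Hinge friction holds the lid where it starts (1.48 to 1.65); pulled forward below about 1.25 to 1.4 it falls forward by itself, damped, in 1 to 3 s, and slams if nothing carries it. Pushed far back it falls back to the stop.
- lid_tab_tip (a point): Middle of the end of the blue tab at the middle of the lid's free edge: tab 60 mm wide, 8 mm thick, 40 mm beyond the lid plate, its underside level with the lid's. The point lies 190 mm from the hinge line. When shut the tab overhangs the case's front by 40 mm, with free space below it down to the worktop.
- timer: Bystander: cream timer standing on the worktop at the case's -y side, 36 x 66 x 73 mm; origin at the centre of its underside.
- dropper: Bystander: white dropper bottle, 26 mm diameter, 75 mm high, standing at the case's +y side; origin at the centre of its underside.
- marker: Bystander: red and black marker lying in front of the case to its +y side, 15 x 126 x 13 mm, long along its y; origin at the centre of its underside.

How it is judged (in metres and radians):
On the way, in this order (a step that is already met when the one before it is completed fails the run):
1. the lid, tipped forward, has been caught: it lies against the fingers between 1.25 and 0.45 rad (value of joint case_lid between 0.45 and 1.25 rad and velocity of joint case_lid above -1 rad/s and contact force between the fingers and case above 0.2 N), for 0.2 s.
2. the lid is still carried by the fingers when nearly down (0.35 to 0.03 rad) (value of joint case_lid between 0.03 and 0.35 rad and contact force between the fingers and case above 0.2 N), for 0.1 s.
At the end, for the whole second after the job is handed in: The lid is shut (within 0.025 rad, 5 mm at the tab) and at rest; timer, dropper bottle and marker are within 20 mm of where they stood (value of joint case_lid below 0.025 rad and velocity of joint case_lid between -0.05 and 0.05 rad/s and distance of each of timer, dropper, marker from where it was at the start of the episode below 0.02 m); the robot touches nothing.
It fails at once if the lid falls or slams: faster than 1 rad/s while less than half open (below 0.8 rad) (value of joint case_lid below 0.8 rad and velocity of joint case_lid below -1 rad/s).
It fails at once if the lid is pinched, or lid or case is pushed with more than 15 N (contact force between the fingers and case above 15 N).
It fails at once if a bystander is shifted or lifted by more than 20 mm (distance of any of timer, dropper, marker from where it was at the start of the episode above 0.02 m).
It also fails if it takes over 50 s, if anything falls off the work surface, if the arm or the gripper's body presses on something with over 40 N, if the wrist force passes 120 N, or if a joint passes its speed limit or range.

## Working session

There is one attempt and no reset: what is moved stays moved. The work goes in short steps, Python scripts to look and compute and a tool call to move; the robot and the scene stay as the last step left them, time stands still between calls to the robot, and variables do not carry over. Pictures are saved under pics/ and viewed, about 8 in all and at most 12, crops included, and the job is handed in when it is done.

Besides the shell and the picture viewer there is one more tool, called after "Request:" as a command line: name --argument value ..., lists and objects as JSON in quotes. arm_command: Moves the arm, as the interface text tells. Its arguments: {"type":"object","properties":{"rows":{"type":"array","items":{"type":"object","properties":{"fingers":{"type":"number"},"travel":{"type":"array","items":{"type":"number"}},"roll":{"type":"number"}}}}},"required":["rows"]}

```bash
mkdir -p pics; ls; python3 - <<'E'
from station import *
import cv2,numpy as np
s=sense(); print({k:np.round(v,3).tolist() for k,v in s.items()})
for c in("scene","top"):
    p,d=capture(c); cv2.imwrite(f"pics/{c}0.png",p[:,:,::-1]); np.save(f"/tmp/{c}_d.npy",d); print(c,get_calibration(c))
    for l in("case","case_lid","lid_tab_tip","timer","dropper","marker"):
        print(l,[(np.round(r["position"],3).tolist(),round(r["p"],2)) for r in search_frame(c,l)[:2]])
E
```

```text
pics
{'time_s': 0.0, 'joints': [83.112, 22.093, 0.38, -0.031, -68.409, -14.815], 'joint_velocities': [0.068, -0.171, -0.037, -0.064, 0.01, -0.104], 'effort': [0.001, -39.067, 18.74, 4.22, 0.011, -0.0], 'tcp_pos': [0.231, 0.58, 0.232], 'ee_rot': [[0.929, -0.37, -0.001], [-0.37, -0.929, -0.002], [0.0, 0.002, -1.0]], 'wrist_force': [0.47, 0.328, -0.309], 'moment': [-0.013, 0.01, 0.029], 'gripper_width': 1.002}
scene {'fov_y': 44.20932411010644, 'cx': 286.6989072314037, 'cy': 209.86763567706407, 'origin': array([0.16816293, 0.69882489, 0.83936745]), 'attitude': array([[-0.77377278, -0.49290084,  0.39790004],
       [-0.63323085,  0.58484263, -0.50692977],
       [ 0.0171572 , -0.64421103, -0.76465533]])}
case [([0.504, 0.04, 0.083], 0.57)]
case_lid [([0.5, 0.027, 0.175], 0.72)]
lid_tab_tip [([0.503, 0.028, 0.179], 0.8), ([0.346, 0.126, 0.047], 0.3)]
timer [([0.345, 0.123, 0.047], 0.89)]
dropper [([0.66, 0.077, 0.042], 0.51)]
marker [([0.658, 0.228, 0.013], 0.49)]
top {'fov_y': 43.36964476610249, 'cx': 290.3058450070325, 'cy': 215.4621022328768, 'origin': array([0.43967699, 0.17853416, 1.07548636]), 'attitude': array([[ 0.01411243, -0.99113575,  0.13210131],
       [-0.99981552, -0.01226604,  0.01478048],
       [-0.01302911, -0.13228553, -0.99112602]])}
case [([0.512, 0.072, 0.073], 0.79)]
case_lid [([0.502, 0.025, 0.206], 0.93)]
lid_tab_tip [([0.506, 0.022, 0.204], 0.68)]
timer [([0.355, 0.106, 0.063], 0.86)]
dropper [([0.656, 0.072, 0.037], 0.45)]
marker [([0.662, 0.225, 0.016], 0.66), ([0.655, 0.072, 0.038], 0.54)]
```

```bash
cat > h.py <<'E'
from station import *
import numpy as np,cv2
def cloud(d,c):
    k=get_calibration(c); f=210/np.tan(np.radians(k["fov_y"]/2))
    v,u=np.mgrid[:420,:560]; P=np.stack([(u-k["cx"])/f*d,(v-k["cy"])/f*d,d],-1)
    return P@np.array(k["attitude"]).T+k["origin"]
E
python3 - <<'E'
from h import *
imgs=[]
for c in("scene","top"):
    p,d=capture(c); W=cloud(d,c)
    m=cut_out(c,"case_lid")[0]["mask"]&(d>0)
    m=cv2.erode(m.astype(np.uint8),np.ones((3,3)))>0
    Q=W[m]; print(c,len(Q),Q.min(0).round(3),Q.max(0).round(3))
    H=Q[Q[:,2]>0.095]
    # dominant plane by RANSAC
    rng=np.random.default_rng(0);best=None
    for _ in range(300):
        a=H[rng.choice(len(H),3,False)];n=np.cross(a[1]-a[0],a[2]-a[0]);n/=np.linalg.norm(n)+1e-9
        i=abs((H-a[0])@n)<.003
        if best is None or i.sum()>best.sum():best=i
    I=H[best];ctr=I.mean(0);n=np.linalg.svd(I-ctr,full_matrices=False)[2][2]
    print("plane",best.sum(),ctr.round(4),n.round(4),I.min(0).round(3),I.max(0).round(3))
    for z in np.arange(.1,.29,.02):
        s=H[abs(H[:,2]-z)<.01]
        if len(s): print(round(z,2),len(s),s[:,0].min().round(3),s[:,0].max().round(3),s[:,1].min().round(3),s[:,1].max().round(3))
    # rim points
    r=(abs(W[...,2]-.085)<.004)&(W[...,0]>.36)&(W[...,0]<.66)&(W[...,1]>-.05)&(W[...,1]<.22)
    R=W[r]; print("rim",len(R),cv2.minAreaRect(R[:,:2].astype(np.float32)))
    imgs.append(p[:,:,::-1])
cv2.imwrite("pics/a.png",cv2.resize(np.vstack(imgs),(448,672))[:600] if 0 else cv2.resize(np.hstack(imgs),(800,300)))
E
```

```text
scene 5895 [0.407 0.01  0.084] [0.604 0.039 0.276]
plane 5307 [0.5005 0.0254 0.1791] [-0.0685 -0.9943 -0.0813] [0.407 0.011 0.095] [0.604 0.039 0.276]
0.1 386 0.409 0.602 0.02 0.039
0.12 667 0.408 0.603 0.019 0.039
0.14 687 0.409 0.603 0.017 0.037
0.16 700 0.408 0.604 0.016 0.035
0.18 749 0.408 0.603 0.014 0.035
0.2 807 0.408 0.604 0.012 0.033
0.22 904 0.407 0.603 0.011 0.031
0.24 487 0.408 0.601 0.01 0.028
0.26 267 0.477 0.533 0.013 0.023
0.28 85 0.477 0.532 0.012 0.021
rim 1736 ((0.512812614440918, 0.10326267033815384), (0.1585979163646698, 0.2017776221036911), 86.62548828125)
top 2897 [ 0.408 -0.043 -0.002] [0.603 0.035 0.278]
plane 2570 [0.5037 0.022  0.1917] [-0.0682 -0.9936 -0.09  ] [0.408 0.008 0.098] [0.603 0.035 0.278]
0.1 64 0.411 0.602 0.02 0.034
0.12 244 0.41 0.603 0.018 0.035
0.14 282 0.41 0.602 0.017 0.033
0.16 282 0.409 0.601 0.015 0.031
0.18 310 0.409 0.601 0.014 0.03
0.2 317 0.408 0.601 0.013 0.029
0.22 504 0.409 0.6 0.011 0.028
0.24 587 0.408 0.601 0.003 0.025
0.26 121 0.475 0.532 0.013 0.019
0.28 161 0.476 0.533 0.008 0.017
rim 2139 ((0.5112781524658203, 0.10217344760894775), (0.15101642906665802, 0.19982881844043732), 86.0401611328125)
```

View pics/scene0.png

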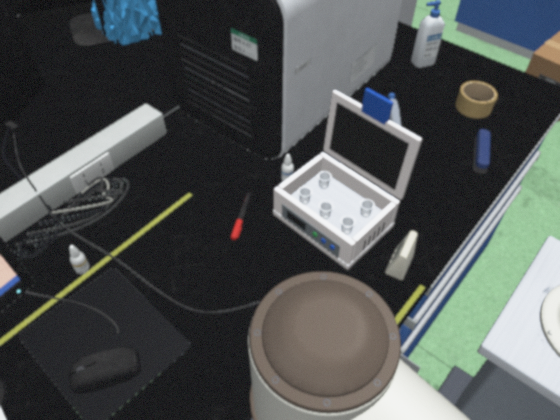

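View pics/top0.png

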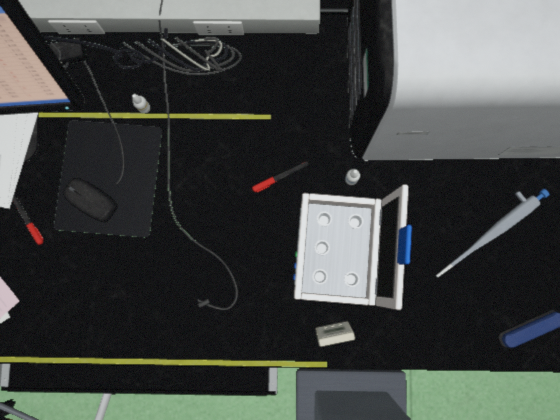

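The lid stands open, leaning slightly back (about 1.65 rad), with its front facing world +y. In the scene picture the tab is at about (377,105) and the timer at (402,255). In the top picture the dropper is at (352,177) and the marker at (280,177). I measure the hinge middle at about (0.505, 0.031, 0.085). The plan is to straddle the tab diagonally with the open fingers, so one finger pulls from behind and the other catches in front.

Request:
arm_command --rows '[{"fingers":80,"travel":[0,0,-5],"roll":0},{"fingers":80,"travel":[0,0,-10],"roll":5},{"fingers":80,"travel":[4,3.6,-10],"roll":10},{"fingers":80,"travel":[8,7,-10],"roll":15},{"fingers":80,"travel":[11,10,-10],"roll":20},{"fingers":80,"travel":[14.5,13.5,-10],"roll":20},{"fingers":80,"travel":[18,16.5,-10],"roll":20},{"fingers":80,"travel":[21.5,20,-10],"roll":20},{"fingers":80,"travel":[25,23,-10],"roll":20},{"fingers":80,"travel":[28.5,26,-10],"roll":20}]'

```text
time_s: 1.9
tcp_pos: [0.4001, 0.2318, 0.3341]
ee_rot: [[0.747, -0.665, 0.001], [-0.665, -0.747, 0.001], [0.0, -0.001, -1.0]]
wrist_force: [0.7, 0.4, -0.1]
gripper_width: 0.796
```

Request:
arm_command --rows '[{"fingers":80,"travel":[4,1.7,0],"roll":0},{"fingers":80,"travel":[8,3.4,0],"roll":0},{"fingers":80,"travel":[12,5.1,0],"roll":0},{"fingers":80,"travel":[16,6.8,0],"roll":0},{"fingers":80,"travel":[20,8.5,0],"roll":0},{"fingers":80,"travel":[22.2,9.5,0],"roll":0},{"fingers":80,"travel":[22.2,9.5,0],"roll":0},{"fingers":80,"travel":[22.2,9.5,0],"roll":0}]'

```text
time_s: 2.7
tcp_pos: [0.5022, 0.0148, 0.3334]
ee_rot: [[0.746, -0.666, -0.0], [-0.666, -0.746, 0.0], [-0.0, 0.0, -1.0]]
wrist_force: [0.9, 0.3, -0.1]
gripper_width: 0.798
```

```bash
python3 - <<'E'
from h import *
s=sense(); print(s["tcp_pos"],s["wrist_force"],s["joints"])
for c in("scene","top"):
    p,d=capture(c); cv2.imwrite(f"pics/{c}1.png",p[:,:,::-1])
p=cv2.imread("pics/scene1.png")[40:260,250:480]; q=cv2.imread("pics/top1.png")[130:350,260:490]
cv2.imwrite("pics/b1.png",cv2.resize(np.hstack([p,q]),(800,383)))
E
```

```text
[0.50217907 0.01477683 0.33339712] [ 0.88186156  0.31538465 -0.11485391] [ 2.02222858e+01  6.60518682e+00 -6.11100677e+00 -1.61268164e-02
 -7.73015037e+01  2.79965248e+01]
```

View pics/b1.png

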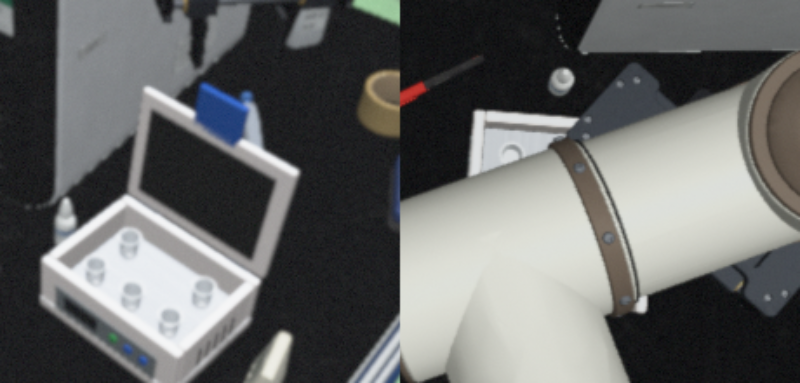

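The crop shows the lid still upright and untouched, with the gripper above the tab. I'll check the fingers' outline in depth before descending.

```bash
python3 - <<'E'
from h import *
p,d=capture("scene"); W=cloud(d,"scene")
t=np.array(sense()["tcp_pos"])
m=(d>0)&(np.linalg.norm(W[...,:2]-t[:2],axis=-1)<.09)
for z in np.arange(.315,.42,.01):
    Q=W[m&(abs(W[...,2]-z)<.005)]-t
    if len(Q):
        jaw=Q[:,:2]@[.666,.746]; x=Q[:,:2]@[.746,-.666]
        for s in(-1,1):
            k=jaw*s>0
            if k.sum(): print(round(z,3),s,k.sum(),"jaw",jaw[k].min().round(3),jaw[k].max().round(3),"x",x[k].min().round(3),x[k].max().round(3))
H=np.array([.505,.031,.085])
L=W[(d>0)&(W[...,2]>.1)&(W[...,2]<.28)&(W[...,0]>.4)&(W[...,0]<.61)&(abs(W[...,1]-.025)<.03)]
print(len(L),L.min(0),L.max(0))
E
```

```text
0.325 -1 44 jaw -0.043 -0.032 x -0.014 0.009
0.325 1 31 jaw 0.035 0.045 x -0.015 0.01
0.335 -1 47 jaw -0.043 -0.033 x -0.014 0.008
0.335 1 45 jaw 0.036 0.045 x -0.012 0.009
0.345 -1 60 jaw -0.043 -0.033 x -0.014 0.01
0.345 1 46 jaw 0.036 0.046 x -0.015 0.009
0.355 -1 62 jaw -0.046 -0.033 x -0.014 0.01
0.355 1 45 jaw 0.036 0.048 x -0.014 0.004
0.365 -1 66 jaw -0.049 -0.033 x -0.014 0.009
0.365 1 58 jaw 0.036 0.051 x -0.014 0.009
0.375 -1 88 jaw -0.051 -0.033 x -0.015 0.01
0.375 1 42 jaw 0.036 0.052 x -0.014 -0.0
0.385 -1 38 jaw -0.047 -0.038 x -0.015 0.008
0.385 1 1 jaw 0.052 0.052 x -0.015 -0.015
0.395 -1 99 jaw -0.082 -0.038 x -0.04 0.017
0.395 1 76 jaw 0.04 0.088 x -0.04 0.02
0.405 -1 357 jaw -0.082 -0.0 x -0.041 0.03
0.405 1 287 jaw 0.0 0.088 x -0.042 0.018
0.415 -1 425 jaw -0.082 -0.0 x -0.04 0.028
0.415 1 277 jaw 0.002 0.082 x -0.041 -0.017
6070 [0.40641585 0.00325303 0.10004482] [0.60719869 0.03810093 0.27657818]
```

Request:
arm_command --rows '[{"fingers":80,"travel":[0,0,2.5],"roll":0},{"fingers":80,"travel":[0,0,5],"roll":0},{"fingers":80,"travel":[0,0,7.1],"roll":0},{"fingers":80,"travel":[0,0,7.1],"roll":0},{"fingers":80,"travel":[-0.3,-0.4,7.1],"roll":0},{"fingers":80,"travel":[-0.6,-0.8,7.1],"roll":0},{"fingers":80,"travel":[-0.9,-1.2,7.1],"roll":0},{"fingers":80,"travel":[-1.2,-1.6,7.1],"roll":0},{"fingers":80,"travel":[-1.5,-2.0,7.1],"roll":0}]'

```text
time_s: 3.75
tcp_pos: [0.5045, 0.0405, 0.2631]
ee_rot: [[0.747, -0.665, 0.001], [-0.665, -0.747, 0.0], [0.0, -0.0, -1.0]]
wrist_force: [-1.0, -0.9, 0.5]
gripper_width: 0.803
```

```bash
cat >> h.py <<'E'
def lid(c="scene"):
    p,d=capture(c); W=cloud(d,c); cv2.imwrite("/tmp/last.png",p[:,:,::-1])
    r=cut_out(c,"case_lid")
    if not r: return None
    m=cv2.erode((r[0]["mask"]&(d>0)).astype(np.uint8),np.ones((3,3)))>0
    H=W[m]; H=H[(H[:,2]>.09)&(H[:,0]>.4)&(H[:,0]<.61)]
    rng=np.random.default_rng(0);best=None
    for _ in range(300):
        a=H[rng.choice(len(H),3,False)];n=np.cross(a[1]-a[0],a[2]-a[0]);n/=np.linalg.norm(n)+1e-9
        i=abs((H-a[0])@n)<.003
        if best is None or i.sum()>best.sum():best=i
    I=H[best];n=np.linalg.svd(I-I.mean(0),full_matrices=False)[2][2]
    if n[1]<0:n=-n
    b=I.mean(0); hinge_y=b[1]-((.085-b[2])*n[2]+(.505-b[0])*n[0])/n[1]
    return len(I),"theta",np.arctan2(np.hypot(n[0],n[1]),-n[2]).round(3),"n",n.round(3),"plane_y@hinge",hinge_y.round(4),"zmax",I[:,2].max().round(3)
def st():
    s=sense(); t=np.array(s["tcp_pos"])-[.505,.031,.085]; print(round(s["time_s"],2),"tcp",np.round(s["tcp_pos"],4),"h",(t[:2]@[.068,.998]).round(4),"F",np.round(s["wrist_force"],2),"w",round(float(s["gripper_width"]),3))
E
python3 -c "
from h import *
st();print(lid())"
```

```text
3.75 tcp [0.5045 0.0405 0.2631] h 0.0094 F [-1.   -0.86  0.53] w 0.803
(5027, 'theta', np.float64(1.61), 'n', array([0.069, 0.997, 0.039]), 'plane_y@hinge', np.float64(0.0328), 'zmax', np.float64(0.277))
```

Request:
arm_command --rows '[{"fingers":80,"travel":[-0.3,-0.4,0.2],"roll":0},{"fingers":80,"travel":[-0.6,-0.8,0.4],"roll":0},{"fingers":80,"travel":[-0.9,-1.2,0.6],"roll":0},{"fingers":80,"travel":[-1.2,-1.6,0.8],"roll":0},{"fingers":80,"travel":[-1.5,-2.0,1.0],"roll":0},{"fingers":80,"travel":[-1.8,-2.4,1.2],"roll":0},{"fingers":80,"travel":[-2.1,-2.8,1.5],"roll":0},{"fingers":80,"travel":[-2.4,-3.2,1.8],"roll":0}]'

```text
time_s: 4.65
tcp_pos: [0.5079, 0.0804, 0.2445]
ee_rot: [[0.747, -0.665, 0.0], [-0.665, -0.747, 0.0], [0.0, -0.0, -1.0]]
wrist_force: [-2.0, 0.7, 7.7]
gripper_width: 0.8
```

```bash
python3 -c "
from h import *
st();print(lid());st()"
```

```text
4.65 tcp [0.5079 0.0804 0.2445] h 0.0495 F [-2.03  0.71  7.67] w 0.8
(3350, 'theta', np.float64(1.347), 'n', array([ 0.063,  0.973, -0.222]), 'plane_y@hinge', np.float64(0.0328), 'zmax', np.float64(0.271))
4.75 tcp [0.5079 0.0807 0.2447] h 0.0498 F [-1.03  0.81  2.4 ] w 0.8
```

Request:
arm_command --rows '[{"fingers":80,"travel":[-0.2,-0.2,-0.3],"roll":0},{"fingers":80,"travel":[-0.5,-0.6,-0.3],"roll":0},{"fingers":80,"travel":[-0.8,-1.0,-0.3],"roll":0}]'

```text
time_s: 5.05
tcp_pos: [0.5085, 0.0929, 0.2475]
ee_rot: [[0.746, -0.666, 0.0], [-0.666, -0.746, 0.0], [-0.0, -0.0, -1.0]]
wrist_force: [0.0, -0.0, 0.1]
gripper_width: 0.798
```

```bash
python3 -c "
from h import *
st();print(lid());st()"
```

```text
5.05 tcp [0.5085 0.0929 0.2475] h 0.062 F [ 0.03 -0.02  0.06] w 0.798
(3076, 'theta', np.float64(1.275), 'n', array([ 0.062,  0.955, -0.291]), 'plane_y@hinge', np.float64(0.0329), 'zmax', np.float64(0.269))
5.15 tcp [0.5086 0.0932 0.2474] h 0.0623 F [-0.19 -0.2   0.1 ] w 0.8
```

Request:
arm_command --rows '[{"fingers":80,"travel":[-0.2,-0.3,0],"roll":0},{"fingers":80,"travel":[-0.4,-0.6,0],"roll":0}]'

```text
time_s: 5.35
tcp_pos: [0.5095, 0.1, 0.2475]
ee_rot: [[0.746, -0.665, 0.0], [-0.665, -0.746, 0.0], [0.0, -0.0, -1.0]]
wrist_force: [0.7, -0.6, -0.6]
gripper_width: 0.807
```

```bash
python3 -c "
from h import *
st();print(lid());st()"
```

```text
5.35 tcp [0.5095 0.1    0.2475] h 0.0692 F [ 0.73 -0.6  -0.62] w 0.807
(2601, 'theta', np.float64(1.202), 'n', array([ 0.06 ,  0.931, -0.36 ]), 'plane_y@hinge', np.float64(0.0331), 'zmax', np.float64(0.265))
5.45 tcp [0.5096 0.1002 0.2475] h 0.0694 F [-0.08 -0.19  0.08] w 0.798
```

Request:
arm_command --rows '[{"fingers":80,"travel":[0,0,0],"roll":0},{"fingers":80,"travel":[0,0,0],"roll":0}]'

```text
time_s: 5.65
tcp_pos: [0.5094, 0.0998, 0.2475]
ee_rot: [[0.747, -0.665, -0.0], [-0.665, -0.747, -0.0], [-0.0, 0.0, -1.0]]
wrist_force: [-0.3, -0.5, -0.7]
gripper_width: 0.799
```

```bash
python3 -c "
from h import *
st();print(lid());st()"
```

```text
5.65 tcp [0.5094 0.0998 0.2475] h 0.0689 F [-0.27 -0.53 -0.67] w 0.799
(1611, 'theta', np.float64(1.082), 'n', array([ 0.052,  0.881, -0.47 ]), 'plane_y@hinge', np.float64(0.0342), 'zmax', np.float64(0.254))
5.75 tcp [0.5094 0.0998 0.2475] h 0.069 F [-0.93 -0.   -0.01] w 0.803
```

Request:
arm_command --rows '[{"fingers":80,"travel":[0,0,0],"roll":0},{"fingers":80,"travel":[0,0,0],"roll":0}]'

```text
time_s: 5.95
tcp_pos: [0.5094, 0.0998, 0.2475]
ee_rot: [[0.747, -0.665, -0.0], [-0.665, -0.747, 0.0], [-0.0, -0.0, -1.0]]
wrist_force: [-0.2, 0.5, -0.5]
gripper_width: 0.798
```

```bash
python3 -c "
from h import *
st();print(lid());st()
p=cv2.imread('/tmp/last.png')[60:280,250:480];cv2.imwrite('pics/c.png',cv2.resize(p,None,fx=2.5,fy=2.5))"
```

```text
5.95 tcp [0.5094 0.0998 0.2475] h 0.069 F [-0.21  0.51 -0.46] w 0.798
(1527, 'theta', np.float64(1.076), 'n', array([ 0.053,  0.879, -0.475]), 'plane_y@hinge', np.float64(0.034), 'zmax', np.float64(0.255))
6.05 tcp [0.5094 0.0998 0.2475] h 0.069 F [-0.13  0.28 -0.39] w 0.8
```

View pics/c.png

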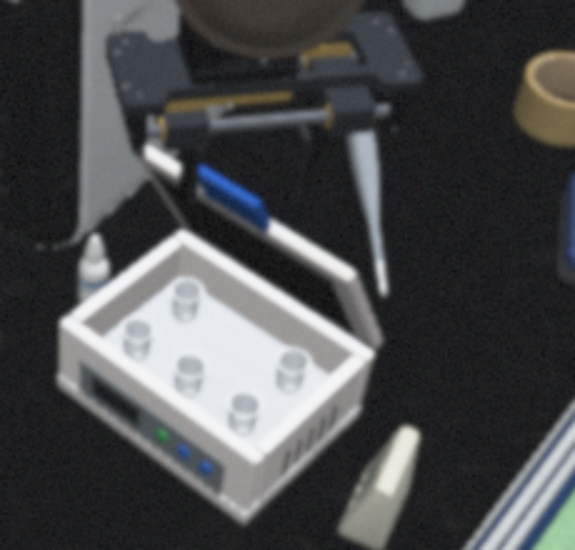

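Lid caught: it rests steady at 1.08 rad on the front finger, seen at (190,180) in the crop, at the left end of the blue tab. Next I'll roll the gripper about that finger, so the rear finger swings out beside the tab before lowering.

```bash
python3 - <<'E'
import numpy as np
for k in range(1,9):
    p=np.radians(38+6.5*k); lat=24.6-7.6*k/8-40*np.sin(p); h=100.6-40*np.cos(p)
    dl,dh=lat-0,h-69.0
    print(k,6.5*k,"x %.2f y %.2f cm"%((.79*dl-.614*dh)/10,(-.614*dl-.79*dh)/10))
E
```

```text
1 6.5 x -0.54 y 0.03 cm
2 13.0 x -1.06 y 0.01 cm
3 19.5 x -1.57 y -0.06 cm
4 26.0 x -2.06 y -0.18 cm
5 32.5 x -2.53 y -0.35 cm
6 39.0 x -2.97 y -0.55 cm
7 45.5 x -3.38 y -0.80 cm
8 52.0 x -3.76 y -1.08 cm
```

Request:
arm_command --rows '[{"fingers":80,"travel":[-0.55,0.03,0],"roll":6.5},{"fingers":80,"travel":[-1.05,0,0],"roll":13},{"fingers":80,"travel":[-1.55,-0.05,0],"roll":19.5},{"fingers":80,"travel":[-2.05,-0.2,0],"roll":26}]'

```text
time_s: 6.45
tcp_pos: [0.4958, 0.1152, 0.2479]
ee_rot: [[0.375, -0.927, 0.001], [-0.927, -0.375, 0.001], [0.0, -0.001, -1.0]]
wrist_force: [0.7, 0.5, -0.5]
gripper_width: 0.796
```

```bash
python3 -c "
from h import *
st();print(lid());st()"
```

```text
6.45 tcp [0.4958 0.1152 0.2479] h 0.0834 F [ 0.73  0.46 -0.48] w 0.796
(1611, 'theta', np.float64(1.085), 'n', array([ 0.054,  0.883, -0.467]), 'plane_y@hinge', np.float64(0.0344), 'zmax', np.float64(0.255))
6.55 tcp [0.4955 0.1153 0.2478] h 0.0835 F [ 0.35  0.7  -0.07] w 0.806
```

Request:
arm_command --rows '[{"fingers":80,"travel":[-0.5,0.05,0],"roll":6.5},{"fingers":80,"travel":[-0.98,0.06,0],"roll":13},{"fingers":80,"travel":[-1.46,0.02,0],"roll":19.5},{"fingers":80,"travel":[-1.92,-0.06,0],"roll":26},{"fingers":80,"travel":[-1.92,-0.06,0],"roll":26}]'

```text
time_s: 7.05
tcp_pos: [0.489, 0.1332, 0.2477]
ee_rot: [[-0.062, -0.998, 0.001], [-0.998, 0.062, 0.0], [-0.0, -0.001, -1.0]]
wrist_force: [1.0, 0.1, -0.2]
gripper_width: 0.802
```

```bash
python3 -c "
from h import *
st();print(lid());st();print(np.round(sense()['ee_rot'],3).tolist())
p=cv2.imread('/tmp/last.png')[60:280,250:480];cv2.imwrite('pics/d.png',cv2.resize(p,None,fx=2.5,fy=2.5))"
```

```text
7.05 tcp [0.489  0.1332 0.2477] h 0.1009 F [ 1.03  0.07 -0.16] w 0.802
(1510, 'theta', np.float64(1.085), 'n', array([ 0.055,  0.883, -0.467]), 'plane_y@hinge', np.float64(0.0342), 'zmax', np.float64(0.255))
7.15 tcp [0.489  0.133  0.2478] h 0.1007 F [-0.13  1.49  1.1 ] w 0.801
[[-0.061, -0.998, 0.001], [-0.998, 0.061, 0.0], [-0.0, -0.001, -1.0]]
```

View pics/d.png

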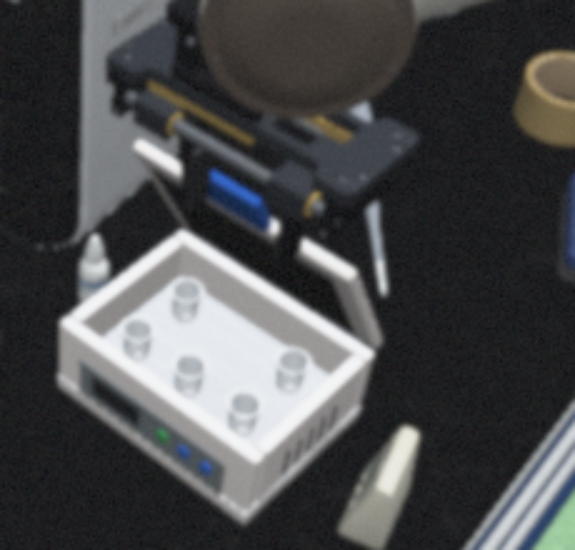

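```bash
python3 - <<'E'
import numpy as np
for t0,L in((1.085,np.arange(1.045,.68,-.04)),(.685,np.arange(.645,.28,-.04)),(.3,np.arange(.27,-.01,-.03))):
    print([(round(t,3),round(-19*(np.cos(t)-np.cos(t0)),2),round(19*(np.sin(t0)-np.sin(t)),2)) for t in L])
E
```

```text
[(np.float64(1.045), np.float64(-0.66), np.float64(0.37)), (np.float64(1.005), np.float64(-1.31), np.float64(0.76)), (np.float64(0.965), np.float64(-1.95), np.float64(1.18)), (np.float64(0.925), np.float64(-2.56), np.float64(1.63)), (np.float64(0.885), np.float64(-3.16), np.float64(2.1)), (np.float64(0.845), np.float64(-3.74), np.float64(2.59)), (np.float64(0.805), np.float64(-4.3), np.float64(3.11)), (np.float64(0.765), np.float64(-4.83), np.float64(3.64)), (np.float64(0.725), np.float64(-5.35), np.float64(4.2)), (np.float64(0.685), np.float64(-5.84), np.float64(4.78))]
[(np.float64(0.645), np.float64(-0.47), np.float64(0.6)), (np.float64(0.605), np.float64(-0.91), np.float64(1.21)), (np.float64(0.565), np.float64(-1.33), np.float64(1.85)), (np.float64(0.525), np.float64(-1.73), np.float64(2.5)), (np.float64(0.485), np.float64(-2.09), np.float64(3.16)), (np.float64(0.445), np.float64(-2.44), np.float64(3.84)), (np.float64(0.405), np.float64(-2.75), np.float64(4.53)), (np.float64(0.365), np.float64(-3.03), np.float64(5.24)), (np.float64(0.325), np.float64(-3.29), np.float64(5.95)), (np.float64(0.285), np.float64(-3.52), np.float64(6.68))]
[(np.float64(0.27), np.float64(-0.16), np.float64(0.55)), (np.float64(0.24), np.float64(-0.3), np.float64(1.1)), (np.float64(0.21), np.float64(-0.43), np.float64(1.65)), (np.float64(0.18), np.float64(-0.54), np.float64(2.21)), (np.float64(0.15), np.float64(-0.64), np.float64(2.78)), (np.float64(0.12), np.float64(-0.71), np.float64(3.34)), (np.float64(0.09), np.float64(-0.77), np.float64(3.91)), (np.float64(0.06), np.float64(-0.81), np.float64(4.48)), (np.float64(0.03), np.float64(-0.84), np.float64(5.04)), (np.float64(0.0), np.float64(-0.85), np.float64(5.61))]
```

Request:
arm_command --rows '[{"fingers":80,"travel":[-0.65,0.1,0.35],"roll":0},{"fingers":80,"travel":[-1.3,0.2,0.75],"roll":0},{"fingers":80,"travel":[-1.95,0.3,1.2],"roll":0},{"fingers":80,"travel":[-2.55,0.4,1.6],"roll":0},{"fingers":80,"travel":[-3.15,0.5,2.1],"roll":0},{"fingers":80,"travel":[-3.75,0.5,2.6],"roll":0},{"fingers":80,"travel":[-3.75,0.5,2.6],"roll":0}]'

```text
time_s: 7.85
tcp_pos: [0.486, 0.1715, 0.2205]
ee_rot: [[-0.063, -0.998, -0.001], [-0.998, 0.063, -0.0], [0.0, 0.001, -1.0]]
wrist_force: [0.4, 0.4, 0.1]
gripper_width: 0.8
```

```bash
python3 -c "
from h import *
st();print(lid());st();st();print(lid('top'));st()"
```

```text
7.85 tcp [0.486  0.1715 0.2205] h 0.139 F [0.43 0.45 0.12] w 0.8
(172, 'theta', np.float64(0.801), 'n', array([ 0.044,  0.717, -0.696]), 'plane_y@hinge', np.float64(0.0184), 'zmax', np.float64(0.229))
7.95 tcp [0.486  0.1709 0.2213] h 0.1384 F [ 0.97  0.6  -0.6 ] w 0.799
7.95 tcp [0.486  0.1709 0.2213] h 0.1384 F [ 0.97  0.6  -0.6 ] w 0.799
(4480, 'theta', np.float64(0.816), 'n', array([ 0.049,  0.727, -0.685]), 'plane_y@hinge', np.float64(0.0133), 'zmax', np.float64(0.202))
8.05 tcp [0.4861 0.1706 0.2215] h 0.1381 F [-0.21  0.59 -0.6 ] w 0.799
```

Request:
arm_command --rows '[{"fingers":80,"travel":[-0.55,0,0.5],"roll":0},{"fingers":80,"travel":[-1.1,0,1.05],"roll":0},{"fingers":80,"travel":[-1.6,0,1.6],"roll":0},{"fingers":80,"travel":[-2.1,0,2.2],"roll":0},{"fingers":80,"travel":[-2.55,0,2.8],"roll":0},{"fingers":80,"travel":[-3.0,0,3.4],"roll":0},{"fingers":80,"travel":[-3.4,0,4.0],"roll":0},{"fingers":80,"travel":[-3.4,0,4.0],"roll":0},{"fingers":80,"travel":[-3.4,0,4.0],"roll":0}]'

```text
time_s: 8.95
tcp_pos: [0.4883, 0.2048, 0.1813]
ee_rot: [[-0.064, -0.998, -0.0], [-0.998, 0.064, -0.0], [0.0, 0.0, -1.0]]
wrist_force: [-0.5, 1.0, -0.7]
gripper_width: 0.8
```

```bash
python3 -c "
from h import *
st();print(lid());st();print(lid('top'));st()
p=cv2.imread('pics/top1.png')
a=capture('scene')[0][60:280,250:480,::-1];b=capture('top')[0][130:350,240:470,::-1]
cv2.imwrite('pics/e.png',cv2.resize(np.hstack([a,b]),(800,383)));st()"
```

```text
8.95 tcp [0.4883 0.2048 0.1813] h 0.1723 F [-0.5   1.03 -0.66] w 0.8
(425, 'theta', np.float64(0.51), 'n', array([ 0.033,  0.487, -0.873]), 'plane_y@hinge', np.float64(0.0072), 'zmax', np.float64(0.187))
9.05 tcp [0.4883 0.2046 0.1817] h 0.1721 F [ 0.12  0.84 -1.42] w 0.799
(6890, 'theta', np.float64(0.529), 'n', array([ 0.034,  0.503, -0.863]), 'plane_y@hinge', np.float64(0.0066), 'zmax', np.float64(0.172))
9.15 tcp [0.4883 0.2045 0.1818] h 0.172 F [-0.31  0.83 -1.21] w 0.8
9.25 tcp [0.4883 0.2045 0.1818] h 0.1721 F [-0.66  1.09 -0.91] w 0.798
```

View pics/e.png

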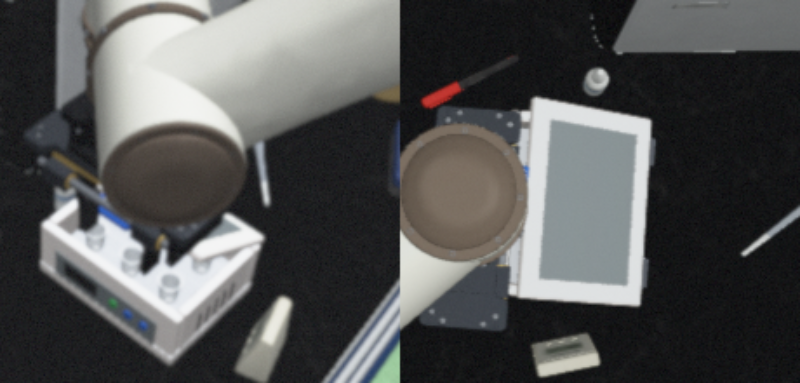

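The lid is carried at about 0.53 rad, the finger in front of the blue tab at (95,210) in the left crop. The tool feels about 1 N outward and 1 N down, so friction is helping to carry it. I keep lowering along the arc.

Request:
arm_command --rows '[{"fingers":80,"travel":[-0.3,0,0.6],"roll":0},{"fingers":80,"travel":[-0.65,0,1.3],"roll":0},{"fingers":80,"travel":[-0.95,0,2.0],"roll":0},{"fingers":80,"travel":[-1.25,0,2.7],"roll":0},{"fingers":80,"travel":[-1.5,0,3.4],"roll":0},{"fingers":80,"travel":[-1.5,0,3.4],"roll":0}]'

```text
time_s: 9.85
tcp_pos: [0.4897, 0.2204, 0.1466]
ee_rot: [[-0.064, -0.998, 0.0], [-0.998, 0.064, 0.0], [-0.0, -0.0, -1.0]]
wrist_force: [1.5, 3.6, -0.5]
gripper_width: 0.797
```

```bash
python3 -c "
from h import *
st();print(lid('top'));st();print(lid('top'));st()"
```

```text
9.85 tcp [0.4897 0.2204 0.1466] h 0.1879 F [ 1.46  3.58 -0.53] w 0.797
(7375, 'theta', np.float64(0.321), 'n', array([ 0.023,  0.315, -0.949]), 'plane_y@hinge', np.float64(-0.0067), 'zmax', np.float64(0.146))
9.95 tcp [0.4897 0.2201 0.1475] h 0.1877 F [ 1.45  3.04 -0.38] w 0.799
(7306, 'theta', np.float64(0.326), 'n', array([ 0.019,  0.32 , -0.947]), 'plane_y@hinge', np.float64(-0.006), 'zmax', np.float64(0.147))
10.05 tcp [0.4897 0.2199 0.1478] h 0.1875 F [ 0.93  3.34 -1.04] w 0.802
```

Request:
arm_command --rows '[{"fingers":80,"travel":[-0.2,0,0.63],"roll":0},{"fingers":80,"travel":[-0.36,0,1.18],"roll":0},{"fingers":80,"travel":[-0.5,0,1.73],"roll":0},{"fingers":80,"travel":[-0.62,0,2.3],"roll":0}]'

```text
time_s: 10.45
tcp_pos: [0.4902, 0.2263, 0.1243]
ee_rot: [[-0.064, -0.998, 0.001], [-0.998, 0.064, 0.001], [-0.001, -0.001, -1.0]]
wrist_force: [2.5, 5.5, -1.4]
gripper_width: 0.801
```

```bash
python3 -c "
from h import *
st();print(lid('top'));st();print(lid('top'));st()"
```

```text
10.45 tcp [0.4902 0.2263 0.1243] h 0.1939 F [ 2.54  5.5  -1.42] w 0.801
(7489, 'theta', np.float64(0.202), 'n', array([ 0.015,  0.201, -0.98 ]), 'plane_y@hinge', np.float64(-0.0255), 'zmax', np.float64(0.129))
10.55 tcp [0.4901 0.2264 0.1237] h 0.194 F [2.16 4.98 0.08] w 0.802
(7463, 'theta', np.float64(0.201), 'n', array([ 0.012,  0.199, -0.98 ]), 'plane_y@hinge', np.float64(-0.0248), 'zmax', np.float64(0.128))
10.65 tcp [0.4901 0.2264 0.124 ] h 0.194 F [ 1.72  4.82 -0.94] w 0.797
```

Request:
arm_command --rows '[{"fingers":80,"travel":[-0.11,0,0.56],"roll":0},{"fingers":80,"travel":[-0.2,0,1.12],"roll":0},{"fingers":80,"travel":[-0.27,0,1.7],"roll":0},{"fingers":80,"travel":[-0.32,0,2.2],"roll":0}]'

```text
time_s: 11.05
tcp_pos: [0.4904, 0.2297, 0.1019]
ee_rot: [[-0.064, -0.998, 0.001], [-0.998, 0.064, 0.001], [-0.001, -0.001, -1.0]]
wrist_force: [1.6, 5.4, -0.8]
gripper_width: 0.803
```

```bash
python3 -c "
from h import *
st();print(lid('top'));st();print(lid('top'));st()"
```

```text
11.05 tcp [0.4904 0.2297 0.1019] h 0.1973 F [ 1.62  5.45 -0.76] w 0.803
(7406, 'theta', np.float64(0.085), 'n', array([ 0.006,  0.084, -0.996]), 'plane_y@hinge', np.float64(-0.0985), 'zmax', np.float64(0.111))
11.15 tcp [0.4904 0.2297 0.1015] h 0.1973 F [ 2.64  5.89 -1.34] w 0.799
(7500, 'theta', np.float64(0.077), 'n', array([ 0.005,  0.077, -0.997]), 'plane_y@hinge', np.float64(-0.1161), 'zmax', np.float64(0.111))
11.25 tcp [0.4904 0.2297 0.1018] h 0.1973 F [ 2.23  5.17 -1.45] w 0.794
```

Request:
arm_command --rows '[{"fingers":80,"travel":[-0.02,0,0.25],"roll":0},{"fingers":80,"travel":[-0.03,0,0.5],"roll":0},{"fingers":80,"travel":[-0.04,0,0.75],"roll":0},{"fingers":80,"travel":[-0.05,0,1.0],"roll":0},{"fingers":80,"travel":[-0.06,0,1.2],"roll":0},{"fingers":80,"travel":[-0.06,0,1.4],"roll":0},{"fingers":80,"travel":[-0.06,0,1.5],"roll":0}]'

```text
time_s: 11.95
tcp_pos: [0.4905, 0.2306, 0.087]
ee_rot: [[-0.064, -0.998, 0.001], [-0.998, 0.064, 0.001], [-0.001, -0.001, -1.0]]
wrist_force: [1.6, 7.2, -0.7]
gripper_width: 0.807
```

```bash
python3 -c "
from h import *
st();print(lid('top'));st();print(lid('top'));st()"
```

```text
11.95 tcp [0.4905 0.2306 0.087 ] h 0.1982 F [ 1.62  7.17 -0.67] w 0.807
(7327, 'theta', np.float64(0.007), 'n', array([-0.002,  0.007, -1.   ]), 'plane_y@hinge', np.float64(-1.5905), 'zmax', np.float64(0.1))
12.05 tcp [0.4905 0.2305 0.0869] h 0.1982 F [ 1.69  6.73 -1.83] w 0.799
(7397, 'theta', np.float64(0.005), 'n', array([-0.001,  0.005, -1.   ]), 'plane_y@hinge', np.float64(-2.1762), 'zmax', np.float64(0.1))
12.15 tcp [0.4905 0.2306 0.087 ] h 0.1982 F [ 1.6   5.95 -1.5 ] w 0.803
```

Request:
arm_command --rows '[{"fingers":80,"travel":[0,0,0.05],"roll":0},{"fingers":80,"travel":[0,0,0.1],"roll":0},{"fingers":80,"travel":[0,0,0.15],"roll":0},{"fingers":80,"travel":[0,0,0.2],"roll":0},{"fingers":80,"travel":[0,0,0.2],"roll":0}]'

```text
time_s: 12.65
tcp_pos: [0.4906, 0.2306, 0.0859]
ee_rot: [[-0.063, -0.998, 0.002], [-0.998, 0.063, 0.001], [-0.001, -0.002, -1.0]]
wrist_force: [-0.7, 6.5, 3.0]
gripper_width: 0.8
```

```bash
python3 -c "
from h import *
st();print(lid('top'));st();print(lid('top'));st()"
```

```text
12.65 tcp [0.4906 0.2306 0.0859] h 0.1982 F [-0.75  6.52  3.02] w 0.8
(7268, 'theta', np.float64(0.003), 'n', array([-0.001,  0.003, -1.   ]), 'plane_y@hinge', np.float64(-3.8154), 'zmax', np.float64(0.099))
12.75 tcp [0.4906 0.2306 0.0859] h 0.1982 F [0.13 6.41 3.53] w 0.801
(7262, 'theta', np.float64(3.14), 'n', array([0.001, 0.001, 1.   ]), 'plane_y@hinge', np.float64(14.3337), 'zmax', np.float64(0.099))
12.85 tcp [0.4906 0.2306 0.0859] h 0.1982 F [-0.5   5.26  2.76] w 0.8
```

The vertical force has turned positive, so the lid is now seated on the rim. I back straight off, then up.

Request:
arm_command --rows '[{"fingers":80,"travel":[-0.2,0,0],"roll":0},{"fingers":80,"travel":[-0.6,0,0],"roll":0},{"fingers":80,"travel":[-1.5,0,0],"roll":0},{"fingers":80,"travel":[-3.0,0,0],"roll":0},{"fingers":80,"travel":[-3.0,0,-4],"roll":0},{"fingers":80,"travel":[-3.0,0,-9],"roll":0},{"fingers":80,"travel":[-6.0,0,-13],"roll":0},{"fingers":80,"travel":[-10,0,-14],"roll":0},{"fingers":80,"travel":[-10,0,-14],"roll":0},{"fingers":80,"travel":[-10,0,-14],"roll":0}]'

```text
time_s: 13.85
tcp_pos: [0.4957, 0.3303, 0.2247]
ee_rot: [[-0.063, -0.998, -0.002], [-0.998, 0.063, -0.001], [0.001, 0.002, -1.0]]
wrist_force: [-0.7, 0.1, 0.2]
gripper_width: 0.798
```

```bash
python3 -c "
from h import *
st();print(lid('top'));st()
for l in('timer','dropper','marker'): print(l,[(np.round(r['position'],3).tolist(),round(r['p'],2)) for r in search_frame('top',l)[:2]])
a=capture('scene')[0][60:280,200:430,::-1];b=capture('top')[0][130:350,240:470,::-1]
cv2.imwrite('pics/f.png',cv2.resize(np.hstack([a,b]),(800,383)));st()"
```

```text
13.85 tcp [0.4957 0.3303 0.2247] h 0.298 F [-0.66  0.13  0.16] w 0.798
(7753, 'theta', np.float64(3.137), 'n', array([-0.   ,  0.005,  1.   ]), 'plane_y@hinge', np.float64(2.455), 'zmax', np.float64(0.099))
13.95 tcp [0.4957 0.3287 0.2242] h 0.2965 F [-0.05 -0.44 -0.27] w 0.802
timer [([0.356, 0.106, 0.062], 0.79), ([0.51, 0.112, 0.1], 0.3)]
dropper [([0.654, 0.07, 0.041], 0.72), ([0.508, 0.106, 0.097], 0.55)]
marker [([0.662, 0.222, 0.018], 0.55), ([0.356, 0.108, 0.059], 0.51)]
14.2 tcp [0.4964 0.3286 0.2252] h 0.2964 F [-0.42  0.39  0.26] w 0.801
```

View pics/f.png

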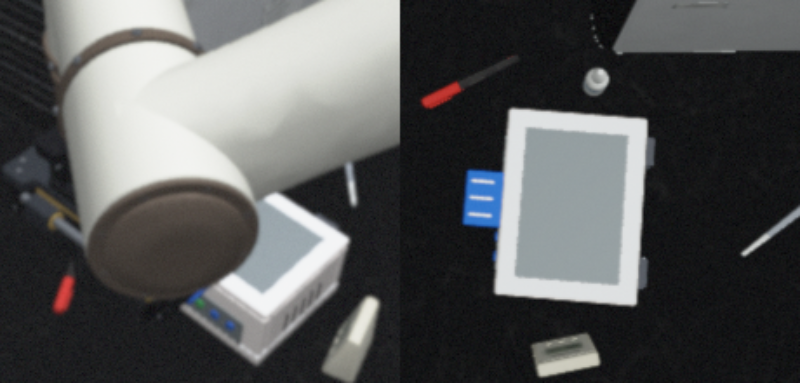

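The lid is shut and level: in the right-hand crop the blue tab lies at (483,198). The timer, dropper and marker are where they stood, and the gripper is clear.

```bash
python3 -c "
from station import *
print(finish_job())"
```

```text
the job is handed in; nothing more can be done
None
```

The lid is shut and the job is handed in at about 14.2 s of the 50 s; no verdict was reported.

**How it went:** I pulled the tab forward with the rear finger until the lid began to fall at about 1.3 rad. The front finger caught it, and it rested steady at 1.08 rad. I then rolled the gripper about that finger, so the rear finger swung out beside the tab. The lid was lowered on the front finger until it sat on the rim, and the arm backed away.

**Last checks:**
- **Lid:** the top camera puts it level within about 0.005 rad, with its top face at 0.099 m against 0.095 expected, within the camera's error.
- **Bystanders:** timer, dropper and marker are all within about 5 mm of where they stood.
- **Contact:** the wrist force was back to noise, with the gripper clear.

**Forces:** wrist readings peaked at about 8 N during a brief touch on the lid while pulling, and about 7 N while lowering. These were read only between moves, so a short peak inside a move would not show.

**Disagreements:** the estimates of the hinge position differed by a few millimetres between the camera views. I followed the measured force and the top camera's angle for the last stretch. While the lid rested at 1.08 rad, the contact force was too small to tell from sensor noise. It was clear at 0.53 rad, at about 1 N, where the lid rested for about 0.3 s.

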